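Point out the two suspect parts on an opened unit

TASK

The board in the opened metal unit is to be repaired: first switch the bench off by pressing the button of the grey isolator box all the way down. Then show a colleague the two suspect parts: with the fingers straight down, point at the tallest of the three round capacitors from a couple of centimetres above its top and keep still there for at least two seconds, then point at the finned heat sink in the same way, and finally raise the hand a good hand's breadth above the board parts. Touch nothing on the unit, point at none of its other parts on the way (cross the board high), and leave the loose things where they are.

Things in the scene. Friction and masses are not known exactly. Their poses are not given: they have to be found in the camera images.
- chassis: the opened unit, fixed: a bare metal tray 230 (its x) x 300 (its y) x 40 mm carrying a green circuit board whose top is 46 mm above the table, with low chips and connectors (up to 10 mm above the board). Origin: centre of its underside, on the table. It may be turned. Six tall parts stand on the board in two rows along its y (at about x = -55 and +55 mm, some 80 mm apart): the capacitors in the row nearer the robot, the other three in the far row, each row in any order.
- cap_tall: the tallest capacitor: upright black cylinder with a bare metal top, 24 mm diameter, 46 mm tall, fixed on the board. Origin: centre of its underside, on the board; z up.
- cap_short: short capacitor, same look, 24 mm diameter, 26 mm tall, fixed. Origin: centre of its underside, on the board.
- cap_wide: wide capacitor, same look, 35 mm diameter, 30 mm tall, fixed. Origin: centre of its underside, on the board.
- heatsink: the finned heat sink: dark metal block 40 x 40 mm, 34 mm tall, with six upright fins open to the top, fixed. Origin: centre of its underside, on the board; z up.
- transformer: transformer, 44 x 44 mm, 34 mm tall: a dark core bar across a light winding on a black foot, no fins, fixed. Origin: centre of its underside, on the board.
- relay: relay, plain white block 32 x 24 mm, 26 mm tall, fixed. Origin: centre of its underside, on the board.
- off_button_top (a point): centre of the top face of the isolator's push button: a black disc of 32 mm diameter that faces up, on top of the isolator, a fixed grey box 100 x 80 x 50 mm beside the unit, to its left or right. It is pressed straight down.
- off_button (a joint): travel of that button in m: 0 released, 0.006 fully down (about 5 N, spring return); counts as pressed from 0.004.
- fan: loose square fan, black, standing upright on the side of the unit away from the isolator, 25 x 60 x 60 mm tall. Origin: centre of its underside. Leave alone.
- screwdriver: loose screwdriver with a green handle lying to the left of the unit, towards its far side, up to about 35 mm high. Leave alone.
- meter: loose red hand-held meter lying to the right of the unit, towards its far side, 80 x 170 x 32 mm. Origin: centre of its underside. Leave alone.

How it is judged:
On the way, in this order (a step that is already met when the one before it is completed fails the run):
1. the isolator button is pressed down (value of joint off_button above 0.004 m), for 0.05 s.
2. the hand points straight down at the tallest capacitor, just above it, for two seconds (horizontal distance between the grasp point and cap_tall below 0.015 m and z of the grasp point in the frame of cap_tall between 0.054 and 0.118 m and (angle between the grasp point's own z axis and vertical below 0.35 rad or angle between the grasp point's own z axis and vertical above 2.79 rad)), for 1.8 s.
3. the hand points straight down at the heat sink, just above it, for two seconds (horizontal distance between the grasp point and heatsink below 0.015 m and z of the grasp point in the frame of heatsink between 0.042 and 0.106 m and (angle between the grasp point's own z axis and vertical below 0.35 rad or angle between the grasp point's own z axis and vertical above 2.79 rad)), for 1.8 s.
At the end, for the whole second after the job is handed in: Hand 90 mm or more above the tallest part, button up (within 1.5 mm), loose things at rest within 10 mm of their start. On the way each part was pointed at for 1.8 s: grasp point within 15 mm of its centre and 8 to 72 mm above its top, hand within 20 degrees of straight down (z of the grasp point in the frame of chassis above 0.182 m and value of joint off_button below 0.0015 m and distance of each of fan, screwdriver, meter from where it was at the start of the episode below 0.01 m and linear speed of each of fan, screwdriver, meter below 0.02 m/s); the robot touches nothing.
It fails at once if the robot touches the unit or a part on its board (contact force between any of the fingers, the arm and cap_tall above 0.3 N or contact force between any of the fingers, the arm and cap_short above 0.3 N or contact force between any of the fingers, the arm and cap_wide above 0.3 N or contact force between any of the fingers, the arm and heatsink above 0.3 N or contact force between any of the fingers, the arm and transformer above 0.3 N or contact force between any of the fingers, the arm and relay above 0.3 N or contact force between any of the fingers, the arm and chassis above 0.3 N).
It fails at once if the hand points closely at another part of the board (within 12 mm of its centre, less than 60 mm above it) ((horizontal distance between the grasp point and cap_short below 0.012 m and z of the grasp point in the frame of cap_short between -0.004 and 0.086 m) or (horizontal distance between the grasp point and cap_wide below 0.012 m and z of the grasp point in the frame of cap_wide between 0 and 0.09 m) or (horizontal distance between the grasp point and transformer below 0.012 m and z of the grasp point in the frame of transformer between 0.004 and 0.094 m) or (horizontal distance between the grasp point and relay below 0.012 m and z of the grasp point in the frame of relay between -0.004 and 0.086 m)).
It fails at once if a loose thing is shifted or lifted by more than 10 mm (distance of any of fan, screwdriver, meter from where it was at the start of the episode above 0.01 m).
It also fails if it takes over 64 s, if anything falls off the work surface, if the arm or the gripper's body presses on something with over 40 N, if the wrist force passes 120 N, or if a joint passes its speed limit or range.

ROBOT

A 6-joint arm with a two-finger parallel gripper is mounted at the origin on the work surface. World frame = base frame: x ahead of the robot, y to its left, z up, the work surface at z = 0. Lengths are in m, angles in rad, forces in N, time in s.
With the tool pointing down it reaches from about 0.35 to 0.85 m from the base axis. Payload 8.1 kg.
Tool frame: the origin (TCP) lies between the finger pads; the fingertips stand 8 mm ahead of it and the grasp point (between the pads) lies 11 mm behind it; z points along the fingers, y is the line along which they close (so a half turn about z gives the same grasp; the last joint's range is limited). The gripper opens to 93 mm and grips with 3 to 60 N. Pads are 15 mm wide; open, the fingers measure 128 mm over their backs; the gripper's body (75 mm by 188 mm) begins 65 mm behind the grasp point.
Start: joints at [1.06, 0.13, 1.488, -0, 1.523, -0.085], TCP at [0.248, 0.546, 0.227] pointing down, gripper open.
Joint ranges: [-2.96, 2.96], [-0.89, 2.26], [0.02, 2.5], [-1.34, 4.48], [0, 2.73], [-2.66, 2.66]. Speed limits (rad/s): [2.39, 2.39, 2.79, 3.14, 3.14, 3.14].

INTERFACE

Orientations are given as a unit quaternion [w, x, y, z].
In Python, from workcell import * gives the robot as it stands.
- The arm moves only by the tool send_rows, never from a script. Its argument "commands" is a list that holds one entry, the list of rows, each a list of 5 numbers: the opening, from 0 (shut) to 1 (fully open), then the shift along the tool's x, y, z in m, then the turn about the tool's z in rad. A call has 1 to 20 rows; each row is the pose to reach, as a shift and turn from the pose commanded when the call began, along the tool's axes at that moment; what a row does not reach only later rows make up. A row lasts 1/8 s, in which the tool goes at most 62.5 mm and 10.7 degrees, less where a joint would pass 70% of its speed; a pose out of reach is approached as far as the arm can. A call with a gripper value outside its range is refused whole. The fingers move at their own pace and stop on an object; "squeeze" is the grip in N (left out, the last holds). Time passes only in rows, so rows that repeat a pose let the fingers close. It gives the time, the measured TCP pose, the force, the opening and the grip force at its end, in the units of the state.
- get_state(): the state, without advancing time (a new reading comes with each control period).
- grab_frame(name): name is "scene" or "top" or "wrist"; returns a dict with "image" (384x512x3 uint8, red, green, blue), "fx", "fy", "cx", "cy" (pixels), "R" (3x3) and "t" (3): a world point X has camera coordinates R X + t; the wrist camera has in their place "tool_from_camera" (4x4, takes a point from camera to tool coordinates, whose origin is the TCP and whose axes are the flange's). Camera axes: x right, y down, z forward; pixel columns grow to the right and rows downward; lengths in m; the calibration is good to about 2 mm. A picture is of the moment at which its call begins: read the wrist's pose just before it. There is no depth.
- finish_job(): hands the job in; it is judged then, once.
The state is a dict: "clock": time; "joint_pos": joint angles; "qd": joint speeds; "tau": joint torques, N m; "eef_pos": TCP position; "ee_rot": TCP orientation; "ft_force": force on the tool from outside, world axes, zero at the start; "ft_torque": the same for the moment, N m; "width": finger opening in m; "gripper_force": force on a finger pad.
Only numpy, scipy, OpenCV 4.12 (cv2) and the standard library are available. Lean on these libraries where they do the work, as an engineer would, in place of code of your own. Each camera call takes 0.05 s, during which the arm holds its last target. There are 200 camera calls.

## Working session

There is one attempt and no reset: what is moved stays moved. The work goes in short steps, Python scripts to look and compute and a tool call to move; the robot and the scene stay as the last step left them, time stands still between calls to the robot, and variables do not carry over. Pictures are saved under pics/ and viewed, at most 10 in all, crops included, and the job is handed in when it is done.

Besides the shell and the picture viewer there is one more tool, called after ">>>" as name(argument=value, ...) on one line, values as JSON. send_rows: Moves the arm, as the interface text tells. Its arguments: {"type":"object","properties":{"commands":{"type":"array","items":{"type":"array","items":{"type":"array","items":{"type":"number"}}}},"squeeze":{"type":"number"}},"required":["commands"]}

```bash
mkdir -p pics; cat > h.py <<'E'
from workcell import *
import numpy as np, cv2
def save(f,n): cv2.imwrite('pics/'+n,cv2.cvtColor(f['image'],cv2.COLOR_RGB2BGR))
def ray(f,u,v):
    d=np.array([(u-f['cx'])/f['fx'],(v-f['cy'])/f['fy'],1]); R=np.array(f['R']);t=np.array(f['t'])
    return -R.T@t, R.T@d
def onz(f,u,v,z):
    o,d=ray(f,u,v); return o+d*(z-o[2])/d[2]
def cross(r1,r2):
    (a,d),(b,e)=r1,r2
    s=np.linalg.lstsq(np.c_[d,-e],b-a,rcond=None)[0]
    p,q=a+s[0]*d,b+s[1]*e
    return (p+q)/2,np.linalg.norm(p-q)
E
python3 - <<'E'
from h import *
s=get_state();print(s['clock'],s['eef_pos'],s['ee_rot'])
for n in('top','scene'):
    f=grab_frame(n);save(f,n+'0.png');np.save(n+'0.npy',f,allow_pickle=True);print(n,f['fx'],-np.array(f['R']).T@f['t'])
E
```

```text
0.0 [0.24753219 0.54595814 0.22560062] [-2.75593672e-04  2.11304507e-01  9.77419855e-01 -8.69771431e-04]
top 431.9524292511744 [0.52404064 0.01184722 1.02075558]
scene 487.2737605865619 [ 1.04680381 -0.8493548   0.72444818]
```

View pics/top0.png

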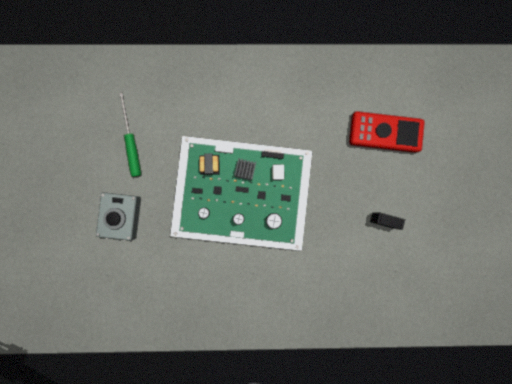

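View pics/scene0.png

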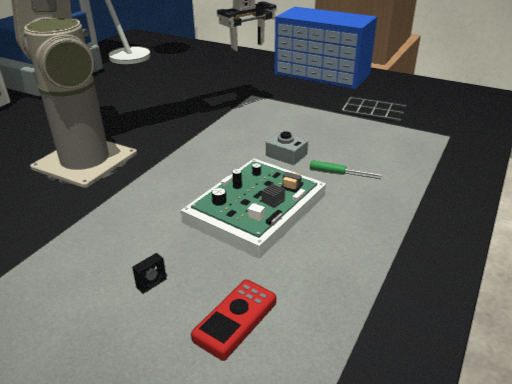

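The top view shows the button at (114,218), the capacitors at (204,213), (238,219) and (274,221, wide), and the heat sink at (244,170). In the scene view the middle capacitor (237,179) looks tallest and the heat sink is at (272,195).

```bash
python3 - <<'E'
from h import *
a=cv2.imread('pics/top0.png')[140:260,90:310];b=cv2.imread('pics/scene0.png')[120:250,175:335]
cv2.imwrite('pics/a.png',cv2.resize(a,None,fx=3.6,fy=3.6,interpolation=cv2.INTER_CUBIC))
cv2.imwrite('pics/b.png',cv2.resize(b,None,fx=4.5,fy=4.5,interpolation=cv2.INTER_CUBIC))
E
```

```text
(no output)
```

View pics/a.png

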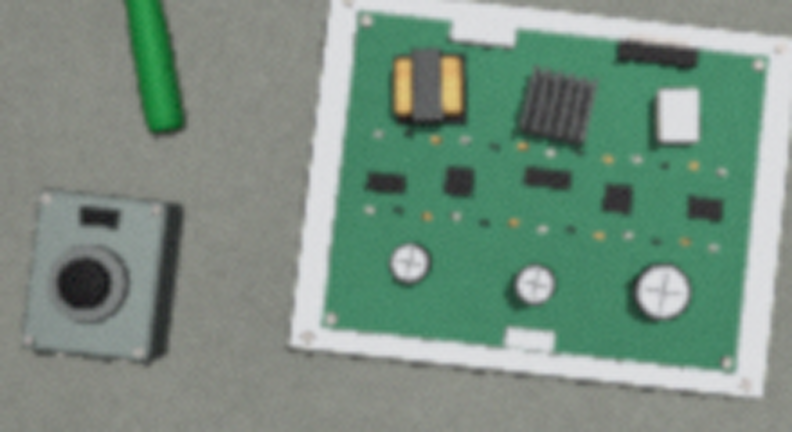

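View pics/b.png

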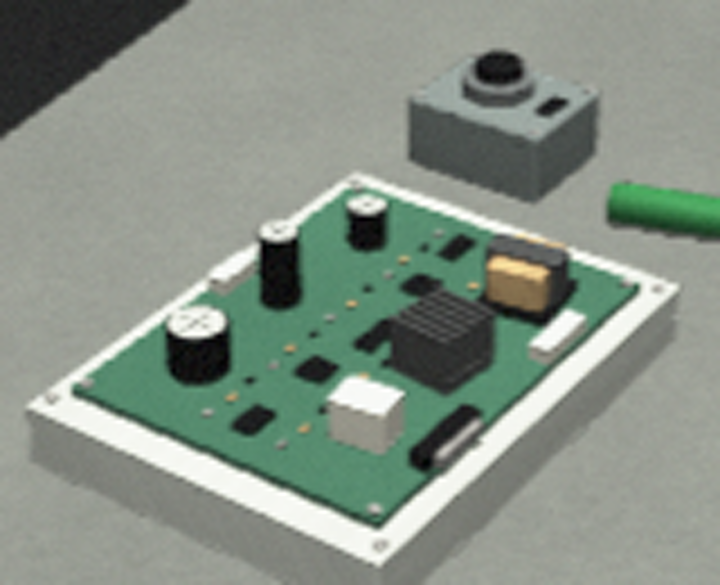

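The enlarged top crop shows tall cap (535,285), heat sink (559,106), button (84,284). In the enlarged scene crop the same points are at (279,232), (443,323), (499,66), and the middle capacitor is clearly the tallest.

```bash
python3 - <<'E'
from h import *
T=np.load('top0.npy',allow_pickle=True).item();S=np.load('scene0.npy',allow_pickle=True).item()
A=lambda x,y:((x+.5)/3.6-.5+90,(y+.5)/3.6-.5+140)
B=lambda x,y:((x+.5)/4.5-.5+175,(y+.5)/4.5-.5+120)
P={'tall':((535,285),(279,232),.092),'short':((410,263),(367,205),.072),'wide':((663,292),(197,322),.076),'sink':((559,106),(443,323),.080),'button':((84,284),(499,66),.065),'relay':((678,115),(367,397),.072)}
for k,(a,b,z) in P.items():
    p,g=cross(ray(T,*A(*a)),ray(S,*B(*b)));print(k,p.round(4),'gap',g.round(4),'plane',onz(T,*A(*a),z).round(4))
from scipy.spatial.transform import Rotation as Ro
s=get_state();q=s['ee_rot'];R=Ro.from_quat([*q[1:],q[0]]).as_matrix();print(R.round(3))
E
```

```text
tall [0.5057 0.0291 0.0908] gap 0.0014 plane [0.5052 0.0287 0.092 ]
short [0.5194 0.1052 0.0715] gap 0.0012 plane [0.5189 0.1049 0.072 ]
wide [ 0.5003 -0.0483  0.0755] gap 0.0012 plane [ 0.4998 -0.0486  0.076 ]
sink [0.6146 0.014  0.0734] gap 0.0019 plane [0.6132 0.0135 0.08  ]
button [0.5089 0.3029 0.0682] gap 0.0015 plane [0.5082 0.3035 0.065 ]
relay [ 0.6086 -0.0591  0.0698] gap 0.0014 plane [ 0.6078 -0.0593  0.072 ]
[[-0.911  0.413 -0.001]
 [ 0.413  0.911 -0.001]
 [ 0.    -0.002 -1.   ]]
```

>>> send_rows(commands=[[[0, -0.042, -0.014, 0.0, 0], [0, -0.085, -0.028, 0.0, 0], [0, -0.127, -0.043, 0.0, 0], [0, -0.169, -0.057, 0.0, 0], [0, -0.211, -0.071, 0.02, 0], [0, -0.254, -0.085, 0.04, 0], [0, -0.296, -0.1, 0.06, 0], [0, -0.338, -0.114, 0.08, 0], [0, -0.338, -0.114, 0.11, 0], [0, -0.338, -0.114, 0.11, 0], [0, -0.338, -0.114, 0.11, 0]]])

```text
clock: 1.48
eef_pos: [0.5084, 0.3035, 0.1174]
ee_rot: [0.0, 0.211, 0.977, 0.0]
ft_force: [0.2, 0.5, 1.1]
width: 0.0005
gripper_force: 0.0
```

```bash
python3 - <<'E'
from h import *
from scipy.spatial.transform import Rotation as Ro
s=get_state();q=s['ee_rot'];R=Ro.from_quat([*q[1:],q[0]]).as_matrix();print(R.round(3),s['eef_pos'],s['ft_force'],s['width'],s['clock'])
f=grab_frame('wrist');save(f,'w1.png');
M=np.linalg.inv(np.array(f['tool_from_camera']))
for z in(.065,.068):
    p=M@np.r_[R.T@(np.array([.5085,.3032,z])-s['eef_pos']),1];print(f['fx']*p[0]/p[2]+f['cx'],f['fy']*p[1]/p[2]+f['cy'])
E
```

```text
[[-0.911  0.413  0.   ]
 [ 0.413  0.911  0.   ]
 [-0.     0.    -1.   ]] [0.50844207 0.30345452 0.11736285] [0.17966399 0.54355796 1.08300351] 0.000525476199655516 1.475
252.61240148766834 212.36228323546987
252.60906210798709 213.7826193409163
```

View pics/w1.png

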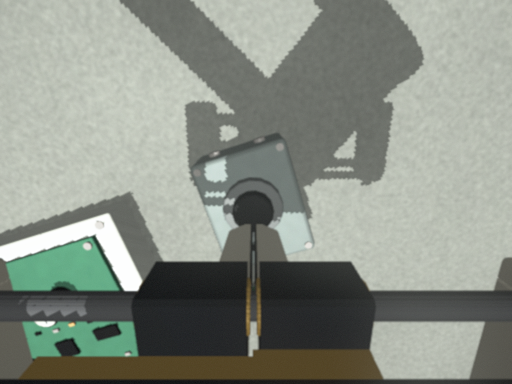

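The wrist view shows the black button disc centred at about (253,211), which matches the prediction. I'll press now in small steps.

>>> send_rows(commands=[[[0, 0, 0, 0.02, 0], [0, 0, 0, 0.036, 0], [0, 0, 0, 0.04, 0], [0, 0, 0, 0.042, 0], [0, 0, 0, 0.044, 0], [0, 0, 0, 0.044, 0]]])

```text
clock: 2.28
eef_pos: [0.5079, 0.3029, 0.0742]
ee_rot: [-0.001, 0.211, 0.977, -0.0]
ft_force: [-10.1, -4.1, 14.8]
width: 0.0006
gripper_force: 7.6
```

>>> send_rows(commands=[[[0, 0, 0, 0.001, 0], [0, 0, 0, 0.001, 0]]])

```text
clock: 2.52
eef_pos: [0.5079, 0.3029, 0.074]
ee_rot: [-0.001, 0.211, 0.977, -0.0]
ft_force: [-12.9, -6.0, 21.7]
width: 0.0004
gripper_force: 10.8
```

```bash
python3 - <<'E'
from h import *
s=get_state();print(s['eef_pos'],s['ft_force'],s['ft_torque'],s['tau'])
E
```

```text
[0.50789755 0.30289165 0.07401065] [-12.9485122   -5.97195297  21.66207817] [-1.09906653  2.49795746  0.00706256] [-1.17520440e+00 -4.80457699e+01 -4.33191454e+01 -2.10233834e-01
 -5.51796377e+00  2.10906735e-03]
```

A hard stop, at well above 5 N. I'll lift a little: a force near 5 N with the tip still in contact would confirm it's the sprung button.

>>> send_rows(commands=[[[0, 0, 0, -0.004, 0], [0, 0, 0, -0.004, 0]]])

```text
clock: 2.78
eef_pos: [0.5089, 0.3032, 0.0765]
ee_rot: [0.0, 0.211, 0.977, 0.0]
ft_force: [-1.5, 0.4, 4.2]
width: 0.0004
gripper_force: 1.8
```

>>> send_rows(commands=[[[0, 0, 0, -0.002, 0], [0, 0, 0, -0.002, 0]]])

```text
clock: 3.02
eef_pos: [0.5089, 0.3032, 0.0779]
ee_rot: [0.0, 0.211, 0.977, 0.0]
ft_force: [-0.2, 1.5, 3.5]
width: 0.0007
gripper_force: 1.4
```

>>> send_rows(commands=[[[0, 0, 0, -0.006, 0], [0, 0, 0, -0.006, 0]]])

```text
clock: 3.28
eef_pos: [0.5088, 0.303, 0.084]
ee_rot: [0.0, 0.211, 0.977, 0.0]
ft_force: [0.1, 0.0, -0.1]
width: 0.0005
gripper_force: 0.0
```

The force fell through about 4 N while the tip was in contact, so the spring button had been fully down and is now up. Next I'll raise the hand and cross high to the tall capacitor.

>>> send_rows(commands=[[[0, 0, 0, -0.06, 0], [0, 0, 0, -0.12, 0], [0, 0, 0, -0.166, 0], [0, -0.02, -0.046, -0.166, 0], [0, -0.04, -0.092, -0.166, 0], [0, -0.06, -0.137, -0.166, 0], [0, -0.08, -0.183, -0.166, 0], [0, -0.1, -0.228, -0.166, 0], [0, -0.11, -0.251, -0.166, 0], [0, -0.11, -0.251, -0.14, 0], [0, -0.11, -0.251, -0.116, 0], [0, -0.11, -0.251, -0.116, 0]]])

```text
clock: 4.78
eef_pos: [0.5033, 0.0289, 0.1973]
ee_rot: [-0.002, 0.211, 0.977, -0.0]
ft_force: [0.2, -0.1, 0.3]
width: 0.0007
gripper_force: 0.0
```

```bash
python3 - <<'E'
from h import *
from scipy.spatial.transform import Rotation as Ro
s=get_state();q=s['ee_rot'];R=Ro.from_quat([*q[1:],q[0]]).as_matrix();print(s['eef_pos'])
f=grab_frame('wrist');save(f,'w2.png')
M=np.linalg.inv(np.array(f['tool_from_camera']))
for P in([.5055,.0289,.092],[.6137,.0137,.08]):
    p=M@np.r_[R.T@(np.array(P)-s['eef_pos']),1];print(f['fx']*p[0]/p[2]+f['cx'],f['fy']*p[1]/p[2]+f['cy'])
E
```

```text
[0.50334655 0.02885126 0.19725689]
254.09411078519625 194.46471107141258
282.2570284542512 283.1711716052498
```

View pics/w2.png

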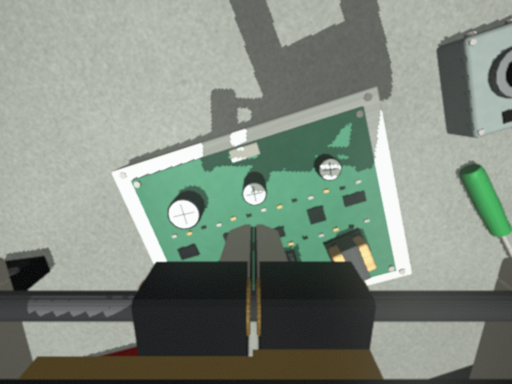

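The tall cap's top is at (254,193) in the wrist view, as predicted. I'll lower the hand to 20 mm above it and hold.

>>> send_rows(commands=[[[0, -0.001, 0, 0.04, 0], [0, -0.001, 0, 0.07, 0], [0, -0.001, 0, 0.078, 0], [0, -0.001, 0, 0.078, 0], [0, -0.001, 0, 0.078, 0], [0, -0.001, 0, 0.078, 0]]])

```text
clock: 5.58
eef_pos: [0.507, 0.0285, 0.1231]
ee_rot: [0.001, 0.211, 0.977, 0.0]
ft_force: [0.4, -0.0, 0.9]
width: 0.0001
gripper_force: 0.0
```

>>> send_rows(commands=[[[0, 0, 0, 0, 0], [0, 0, 0, 0, 0], [0, 0, 0, 0, 0], [0, 0, 0, 0, 0], [0, 0, 0, 0, 0], [0, 0, 0, 0, 0], [0, 0, 0, 0, 0], [0, 0, 0, 0, 0], [0, 0, 0, 0, 0], [0, 0, 0, 0, 0], [0, 0, 0, 0, 0], [0, 0, 0, 0, 0], [0, 0, 0, 0, 0], [0, 0, 0, 0, 0], [0, 0, 0, 0, 0], [0, 0, 0, 0, 0], [0, 0, 0, 0, 0], [0, 0, 0, 0, 0], [0, 0, 0, 0, 0], [0, 0, 0, 0, 0]]])

```text
clock: 8.07
eef_pos: [0.5059, 0.0286, 0.1216]
ee_rot: [-0.0, 0.211, 0.977, -0.0]
ft_force: [0.2, 0.3, -0.6]
width: 0.0003
gripper_force: 0.0
```

>>> send_rows(commands=[[[0, 0, 0, -0.05, 0], [0, 0, 0, -0.1, 0], [0, 0, 0, -0.13, 0], [0, 0, 0, -0.13, 0], [0, -0.035, 0.01, -0.13, 0], [0, -0.07, 0.02, -0.13, 0], [0, -0.104, 0.031, -0.13, 0], [0, -0.104, 0.031, -0.1, 0], [0, -0.104, 0.031, -0.075, 0], [0, -0.104, 0.031, -0.075, 0], [0, -0.104, 0.031, -0.075, 0]]])

```text
clock: 9.45
eef_pos: [0.6134, 0.0139, 0.1968]
ee_rot: [-0.0, 0.211, 0.977, -0.0]
ft_force: [0.4, -0.6, -0.5]
width: 0.0002
gripper_force: 0.0
```

```bash
python3 - <<'E'
from h import *
from scipy.spatial.transform import Rotation as Ro
s=get_state();q=s['ee_rot'];R=Ro.from_quat([*q[1:],q[0]]).as_matrix();print(s['eef_pos'])
f=grab_frame('wrist');save(f,'w3.png')
M=np.linalg.inv(np.array(f['tool_from_camera']))
for P in([.5055,.0289,.092],[.6137,.0137,.08]):
    p=M@np.r_[R.T@(np.array(P)-s['eef_pos']),1];print(f['fx']*p[0]/p[2]+f['cx'],f['fy']*p[1]/p[2]+f['cy'])
E
```

```text
[0.61338918 0.01389115 0.19676494]
216.190781299254 73.16342624947524
252.86645840242446 188.98732301533485
```

View pics/w3.png

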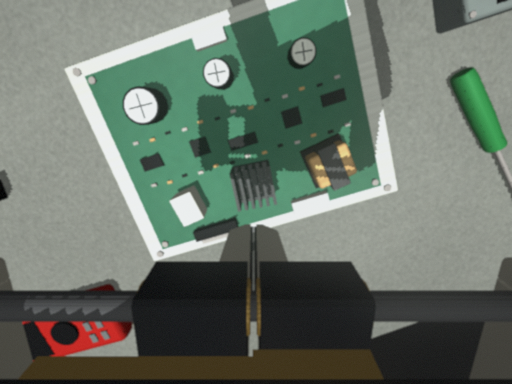

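The fins are centred at about (254,187), as predicted. I'll lower the hand over the heat sink and hold, then raise it.

>>> send_rows(commands=[[[0, 0, 0, 0.04, 0], [0, 0, 0, 0.075, 0], [0, 0, 0, 0.087, 0], [0, 0, 0, 0.087, 0], [0, 0, 0, 0.087, 0], [0, 0, 0, 0.087, 0]]])

```text
clock: 10.25
eef_pos: [0.6147, 0.0138, 0.1116]
ee_rot: [0.001, 0.211, 0.977, 0.0]
ft_force: [0.3, -0.1, 0.1]
width: 0.0005
gripper_force: 0.0
```

>>> send_rows(commands=[[[0, 0, 0, 0, 0], [0, 0, 0, 0, 0], [0, 0, 0, 0, 0], [0, 0, 0, 0, 0], [0, 0, 0, 0, 0], [0, 0, 0, 0, 0], [0, 0, 0, 0, 0], [0, 0, 0, 0, 0], [0, 0, 0, 0, 0], [0, 0, 0, 0, 0], [0, 0, 0, 0, 0], [0, 0, 0, 0, 0], [0, 0, 0, 0, 0], [0, 0, 0, 0, 0], [0, 0, 0, 0, 0], [0, 0, 0, 0, 0], [0, 0, 0, 0, 0], [0, 0, 0, 0, 0], [0, 0, 0, 0, 0], [0, 0, 0, 0, 0]]])

```text
clock: 12.75
eef_pos: [0.6135, 0.0138, 0.1096]
ee_rot: [-0.0, 0.211, 0.977, -0.0]
ft_force: [-0.3, 0.3, 0.5]
width: 0.0007
gripper_force: 0.0
```

>>> send_rows(commands=[[[0, 0, 0, -0.05, 0], [0, 0, 0, -0.1, 0], [0, 0, 0, -0.15, 0], [0, 0, 0, -0.16, 0], [0, 0, 0, -0.16, 0], [0, 0, 0, -0.16, 0], [0, 0, 0, -0.16, 0], [0, 0, 0, -0.16, 0]]])

```text
clock: 13.75
eef_pos: [0.613, 0.0139, 0.2684]
ee_rot: [-0.001, 0.211, 0.977, -0.0]
ft_force: [0.3, 0.0, 0.6]
width: 0.0005
gripper_force: 0.0
```

Grasp point is at z = 0.279 m, well above the required 0.182 m.

```bash
python3 -c "
from workcell import *
print(finish_job())"
```

```text
the job is handed in; nothing more can be done
None
```

I handed the job in at about 14 s with every step carried out: the isolator button was pressed to its stop and released, I pointed at the tall capacitor and then the heat sink for over 2 s each, and the hand finished high above the board; I saw no sign of contact with the unit or loose things, but no verdict came back.

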